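Shim a rocking autosampler

TASK

The autosampler leans and rocks because its red foot, under the bracket at one corner, does not reach the bench. Push the yellow wedge along the bench, thin end first, in under the red foot until the autosampler stands level and firm with its opposite foot down on the bench, then move clear. Only push the wedge - do not pick it up - and leave the autosampler and the other things alone.

Things in the scene. Friction and masses are not known exactly. Their poses are not given: they have to be found in the camera images.
- wedge: loose yellow wedge, 120 mm long (its x), 56 mm wide (its y), about 0.1 kg; flat underside on the bench, top sloping evenly from 3 mm at the thin tip (+x end) to 23 mm at the upright flat tail face (-x end). Origin: centre of the underside, so tip at x = +60 mm, tail face at x = -60 mm. Friction with bench and feet about 0.6
- short_foot (a point): lowest point of the red foot (20 mm across, ball bottom; its red top shows above), under a dark bracket that sticks out 50 mm from the sampler's -y side near its +x end (46 mm wide, underside about 22 mm above the bench). 6 mm above the bench at the start, 13 mm when level: the middle of the wedge is then about under it. The wedge starts 140 to 190 mm off on the -y side, its tip roughly towards the foot
- rear_foot (a point): lowest point of the black round foot at the corner of the autosampler diagonally opposite the red foot; about 5 mm above the bench at the start, on the bench (0) when the rocking has been taken out
- deck (a point): centre of the top of the white carousel plate of the sampler, 84 mm above the bench; z is the sampler's upright axis: vertical when level, 0.045 rad off at the start, leaning to the red foot
- sampler: the autosampler: loose, about 4 kg, grey base 200 x 200 mm with a red band, underside 26 mm up, top 70 mm, round carousel with tubes to 121 mm, post to 200 mm. Origin: on the bench under its centre; z vertical at the start, +y from the red foot's side inwards. Lifting it level takes a push of about 2 to 5 N on the wedge; once level, the resistance climbs past 8 N within some 10 mm; from about 11 N up it slides away
- beaker: loose glass beaker, 70 mm wide, 90 mm tall, origin under its centre; leave alone
- reagent: loose white reagent bottle, 64 mm wide, 130 mm tall, origin under its centre; leave alone
- rack: loose wooden tube rack, 60 x 110 mm, 100 mm tall with tubes, origin under its centre; leave alone
Not all that is in view belongs to the job. There is more than one size of the wedge; the one meant has the size given above.

How it is judged:
By the outcome, as a careful person would: the job done as asked, in the order asked, and still so for the second after the job is handed in, with the robot touching nothing.
It also fails if it takes over 61 s, if anything falls off the work surface, if the arm or the gripper's body presses on something with over 40 N, if the wrist force passes 120 N, or if a joint passes its speed limit or range.

ROBOT

A 7-joint arm with a two-finger parallel gripper is mounted at the origin on the work surface. World frame = base frame: x ahead of the robot, y to its left, z up, the work surface at z = 0. Lengths are in m, angles in rad, forces in N, time in s.
With the tool pointing down it reaches from about 0.425 to 0.8 m from the base axis. Payload 8.3 kg.
Tool frame: the origin (TCP) lies at the very end of the fingers, on their centre line; the grasp point (between the pads) lies 19 mm behind it; z points along the fingers, y is the line along which they close (so a half turn about z gives the same grasp; the last joint's range is limited). The gripper opens to 85 mm and grips with 20 to 120 N. Pads are 22 mm wide; open, the fingers measure 114 mm over their backs; the gripper's body (76 mm by 85 mm) begins 54 mm behind the grasp point. The pads swing forward as they close: fully open they stand 13 mm farther back than shut.
Start: joints at [1.061, 0.383, 0.016, 1.37, -0.006, 1.388, -0.046], TCP at [0.27, -0.564, 0.206] pointing down, gripper open.
Joint ranges: [-2.95, 2.95], [-0.25, 2.06], [-1.52, 1.56], [0.18, 2.33], [-1.44, 4.58], [0.02, 2.06], [-3.01, 3.01]. Speed limits (rad/s): [2.39, 2.39, 3.01, 3.01, 3.14, 3.14, 3.14].

INTERFACE

Orientations are given as a unit quaternion [w, x, y, z].
In Python, from workcell import sensors, optics, job gives the robot as it stands.
- The arm moves only by the tool move_arm, never from a script. Its arguments are lists of equal length, an entry for each row: "fingers": the finger opening in cm, from 0 to 8.54; "offset": the shift along the tool's x, y, z in cm, a list of three; "angular": the turn, a rotation vector about the tool's x, y, z in rad, a list of three. In form: {"fingers": [fingers, ...], "offset": [[dx, dy, dz], ...], "angular": [[ax, ay, az], ...]}. A call has 1 to 12 rows; each row shifts and turns the commanded pose from where the row before left it, along the tool's axes as they then stand; what a row does not reach is not made up. A row lasts 1/8 s, in which the tool goes at most 62.5 mm and 10.7 degrees, less where a joint would pass 70% of its speed; a pose out of reach is approached as far as the arm can. A call with a gripper value outside its range is refused whole. The fingers move at their own pace and stop on an object; "newtons" is the grip in N (left out, the last holds). Time passes only in rows, so rows that do not move let the fingers close. It gives the time, the measured TCP pose, the force, the opening and the grip force at its end, in the units of the state.
- sensors.observe(): the state, without advancing time (a new reading comes with each control period).
- optics.read_camera(name): name is "side" or "top" or "wrist"; returns a dict with "color" (400x640x3 uint8, red, green, blue), "fovy" (degrees; the focal length in pixels is half the picture's height over the tangent of half this angle, whatever the lens; pixels are square), "cx", "cy" (the principal point, pixels), "D" ([k1, k2, p1, p2, k3] as OpenCV has them; the pictures are not rectified), "R" (3x3) and "t" (3): a world point X has camera coordinates R X + t. Camera axes: x right, y down, z forward; pixel columns grow to the right and rows downward; lengths in m; the calibration is good to about 2 mm. A picture is of the moment at which its call begins. There is no depth.
- job.finish_job(): hands the job in; it is judged then, once.
The state is a dict: "time": time; "joints": joint angles; "joint_vel": joint speeds; "joint_efforts": joint torques, N m; "eef_pos": TCP position; "tcp_rot": TCP orientation; "contact_force": force on the tool from outside, world axes, zero at the start; "torque": the same for the moment, N m; "gripper_width": finger opening in m; "grip_force": force on a finger pad.
Only numpy, scipy, OpenCV 4.12 (cv2) and the standard library are available. Lean on these libraries where they do the work, as an engineer would, in place of code of your own. Each camera call takes 0.05 s, during which the arm holds its last target. There are 200 camera calls.

## Working session

There is one attempt and no reset: what is moved stays moved. The work goes in short steps, Python scripts to look and compute and a tool call to move; the robot and the scene stay as the last step left them, time stands still between calls to the robot, and variables do not carry over. Pictures are saved under pics/ and viewed, at most 10 in all, crops included, and the job is handed in when it is done.

Besides the shell and the picture viewer there is one more tool, called after "Call:" as a command line: name --argument value ..., lists and objects as JSON in quotes. move_arm: Moves the arm, as the interface text tells. Its arguments: {"type":"object","properties":{"fingers":{"type":"array"},"offset":{"type":"array"},"angular":{"type":"array"},"newtons":{"type":"number"}},"required":["fingers","offset","angular"]}

```bash
mkdir -p pics; cat > h.py <<'E'
import numpy as np,cv2
from workcell import sensors,optics,job
def cam(n,save=None):
    c=optics.read_camera(n)
    if save: cv2.imwrite('pics/'+save,cv2.cvtColor(c['color'],cv2.COLOR_RGB2BGR))
    f=200/np.tan(np.radians(c['fovy'])/2)
    c['K']=np.array([[f,0,c['cx']],[0,f,c['cy']],[0,0,1]]);c['R']=np.array(c['R']);c['t']=np.array(c['t']);c['D']=np.array(c['D'],float)
    return c
def ray(c,p):
    u=cv2.undistortPoints(np.array(p,float).reshape(-1,1,2),c['K'],c['D']).reshape(-1,2)
    return -c['R'].T@c['t'],np.c_[u,np.ones(len(u))]@c['R']
def onz(c,p,z):
    o,d=ray(c,p); return o+d*((z-o[2])/d[:,2])[:,None]
def proj(c,X):
    return cv2.projectPoints(np.array(X,float).reshape(-1,1,3),cv2.Rodrigues(c['R'])[0],c['t'],c['K'],c['D'])[0].reshape(-1,2)
def tri(c1,p1,c2,p2):
    o1,d1=ray(c1,p1);o2,d2=ray(c2,p2);r=[]
    for a,b in zip(d1,d2):
        s=np.linalg.lstsq(np.c_[a,-b],o2-o1,rcond=None)[0];P=o1+a*s[0];Q=o2+b*s[1]
        r.append([*(P+Q)/2,np.linalg.norm(P-Q)])
    return np.array(r)
def blobs(c,lo,hi,amin=60):
    m=cv2.inRange(cv2.cvtColor(c['color'],cv2.COLOR_RGB2HSV),lo,hi)
    cs=cv2.findContours(m,cv2.RETR_EXTERNAL,cv2.CHAIN_APPROX_NONE)[0]
    return [k for k in cs if cv2.contourArea(k)>amin]
E
python3 - <<'E'
from h import *
ims=[cam(n,n+'0.png') for n in('top','side','wrist')]
for n,c in zip(('top','side','wrist'),ims):
    print(n,(-c['R'].T@c['t']).round(3))
    for k in blobs(c,(20,110,90),(35,255,255)): print(' Y',cv2.contourArea(k),cv2.boundingRect(k),cv2.approxPolyDP(k,2.5,True).reshape(-1,2).tolist())
    for lo,hi in(((0,140,70),(8,255,255)),((172,140,70),(180,255,255))):
        for k in blobs(c,lo,hi,15): print(' R',cv2.contourArea(k),cv2.boundingRect(k))
v=np.vstack([np.hstack([ims[0]['color'],ims[1]['color']])])
print(sensors.observe())
cv2.imwrite('pics/both.png',cv2.cvtColor(cv2.resize(np.vstack([ims[0]['color'],ims[1]['color']]),(480,600),interpolation=cv2.INTER_AREA),cv2.COLOR_RGB2BGR))
E
```

```text
top [ 0.411 -0.04   1.089]
 Y 2406.0 (348, 247, 76, 37) [[420, 247], [348, 251], [350, 283], [423, 280]]
 Y 1179.5 (332, 175, 56, 34) [[383, 175], [333, 185], [337, 208], [387, 197]]
 Y 2058.5 (397, 88, 58, 76) [[423, 88], [397, 103], [430, 163], [454, 148]]
 R 55.0 (287, 203, 9, 9)
 R 54.0 (194, 200, 95, 103)
 R 113.5 (194, 121, 13, 13)
side [ 0.447 -0.503  0.675]
 Y 3862.5 (415, 276, 88, 95) [[470, 276], [415, 339], [450, 370], [502, 302]]
 Y 3208.0 (244, 276, 60, 89) [[279, 276], [244, 287], [261, 364], [303, 350]]
 Y 1322.0 (325, 245, 52, 52) [[344, 245], [325, 256], [346, 289], [355, 296], [376, 286], [376, 283]]
 R 49.0 (304, 201, 9, 9)
 R 76.5 (221, 191, 90, 28)
 R 60205.5 (329, 0, 311, 391)
wrist [ 0.333 -0.534  0.372]
{'time': 0.15, 'joints': array([ 1.0611081 ,  0.3840645 ,  0.01638211,  1.3708896 , -0.00631332,
        1.38818546, -0.04650523]), 'joint_vel': array([-3.86596137e-04, -2.05420727e-03, -2.90989390e-05, -2.59095656e-03,
        1.83381140e-03, -4.54038041e-04, -1.75423309e-03]), 'joint_efforts': array([ 2.00556264e-03, -6.28159332e+01,  8.45539905e-01, -3.72165549e+01,
        1.67825364e-02,  1.10128586e-02,  6.97035262e-05]), 'eef_pos': array([ 0.26990414, -0.56325827,  0.20570699]), 'tcp_rot': array([-7.30440951e-04,  9.75145301e-01,  2.21565072e-01, -1.66499078e-04]), 'contact_force': array([-0.04655513, -0.13780037,  0.74971707]), 'torque': array([ 0.02614341, -0.05122335, -0.01270711]), 'grip_force': 0.0, 'gripper_width': 0.0853191286306377}
```

View pics/top0.png

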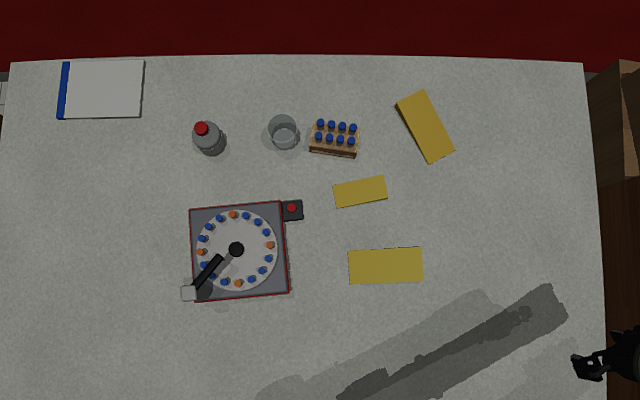

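View pics/side0.png

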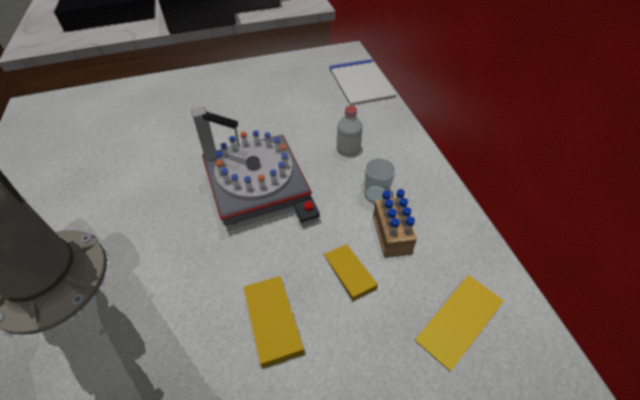

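Candidates for the wedge, by top-view pixel: A (385,265), B (360,190) and C (425,125). In the side view they are at A (273,320), B (350,270) and C (459,322). The red foot is at (291,208) top and (308,206) side. Next I measure the sizes and heights.

```bash
python3 - <<'E'
from h import *
T=cam('top');S=cam('side')
tp={'A':[[420,247],[348,251],[350,283],[423,280]],'B':[[383,175],[333,185],[337,208],[387,197]],'C':[[423,88],[397,103],[430,163],[454,148]]}
for k,p in tp.items():
    q=onz(T,p,0.01); print(k,q[:,:2].round(3).tolist(),'sides',np.linalg.norm(q-np.roll(q,-1,0),axis=1).round(3))
    print('  in side',proj(S,q).round().tolist())
# correspondences (far/near) by side: B top corners
print('B tri',tri(T,[[333,185],[337,208],[387,197],[383,175]],S,[[344,245],[325,256],[355,290],[376,283]]).round(4))
print('A tri',tri(T,[[348,251],[350,283],[423,280],[420,247]],S,[[279,276],[244,287],[261,364],[303,350]]).round(4))
print('C tri',tri(T,[[423,88],[397,103],[430,163],[454,148]],S,[[502,302],[470,276],[415,339],[450,370]]).round(4))
def redc(c,box):
    x,y,w,h=box;m=cv2.inRange(cv2.cvtColor(c['color'],cv2.COLOR_RGB2HSV)[y:y+h,x:x+w],(0,120,60),(9,255,255))
    M=cv2.moments(m,True);return [M['m10']/M['m00']+x,M['m01']/M['m00']+y]
a=redc(T,(284,200,16,16));b=redc(S,(298,196,20,16));print('red',a,b,tri(T,[a],S,[b]).round(4))
# sampler base top corners
print('base',onz(T,[[190,209],[282,202],[290,292],[196,301]],.07).round(3).tolist())
bt=cv2.resize(T['color'][150:300,270:440],None,fx=3.2,fy=3.2,interpolation=cv2.INTER_CUBIC);bs=cv2.resize(S['color'][180:380,230:390],None,fx=2.4,fy=2.4,interpolation=cv2.INTER_CUBIC)
o=np.zeros((480,bt.shape[1]+bs.shape[1],3),np.uint8)[:, :800];o=np.hstack([bt[:480],bs[:480]]);o=cv2.resize(o,(800,int(480*800/o.shape[1])))
cv2.imwrite('pics/crop.png',o[:,:,::-1])
E
```

```text
A [[0.472, -0.293], [0.463, -0.127], [0.39, -0.131], [0.396, -0.298]] sides [0.166 0.072 0.167 0.075]
  in side [[304.0, 355.0], [279.0, 274.0], [244.0, 285.0], [262.0, 370.0]]
B [[0.64, -0.21], [0.616, -0.093], [0.562, -0.102], [0.588, -0.218]] sides [0.12  0.055 0.119 0.053]
  in side [[378.0, 288.0], [346.0, 243.0], [323.0, 252.0], [354.0, 299.0]]
C [[0.857, -0.314], [0.817, -0.249], [0.669, -0.323], [0.707, -0.383]] sides [0.076 0.165 0.071 0.165]
  in side [[505.0, 306.0], [469.0, 282.0], [416.0, 339.0], [451.0, 367.0]]
B tri [[ 6.135e-01 -9.300e-02  3.900e-03  6.400e-03]
 [ 5.644e-01 -1.029e-01 -4.700e-03  1.400e-03]
 [ 5.866e-01 -2.142e-01  3.840e-02  7.100e-03]
 [ 6.357e-01 -2.072e-01  2.850e-02  2.000e-04]]
A tri [[ 4.623e-01 -1.270e-01  4.200e-03  1.500e-03]
 [ 3.901e-01 -1.311e-01  3.300e-03  4.000e-04]
 [ 3.971e-01 -2.933e-01  2.780e-02  1.200e-03]
 [ 4.708e-01 -2.891e-01  2.460e-02  2.000e-04]]
C tri [[ 8.486e-01 -3.093e-01  2.540e-02  3.900e-03]
 [ 8.118e-01 -2.455e-01  3.050e-02  4.400e-03]
 [ 6.678e-01 -3.220e-01  1.200e-02  2.200e-03]
 [ 7.075e-01 -3.853e-01  1.000e-04  3.800e-03]]
red [291.07246376811594, 207.1159420289855] [307.25714285714287, 204.37142857142857] [[0.5571 0.0024 0.0475 0.0021]]
base [[0.55, 0.223, 0.07], [0.566, 0.021, 0.07], [0.372, 0.002, 0.07], [0.352, 0.204, 0.07]]
```

View pics/crop.png

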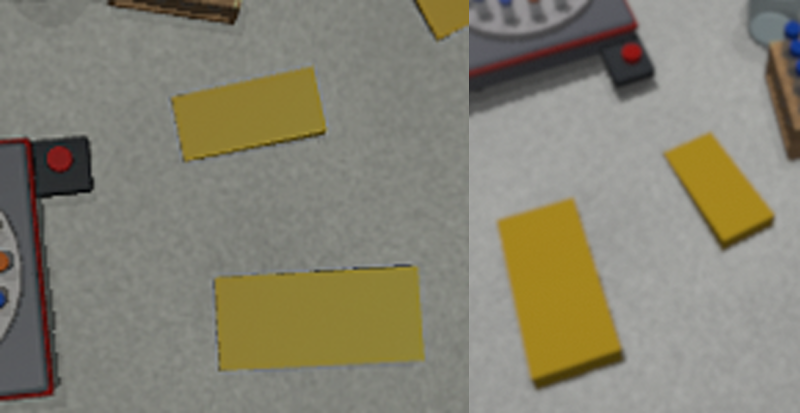

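B is the wedge: it measures 120 x 55 mm, its thin end faces the foot and its tail stands up at the -y end. A and C are 165 mm long, so they are decoys. The crop shows B clear of everything, with the bracket and its red top up and to the left. One refinement before moving.

```bash
cat >> h.py <<'E'
def wedge(c,xr):
    # top view: quad of wedge blob whose centre lies nearest xr -> tail centre, tip centre, heading
    k=min(blobs(c,(20,110,60),(35,255,255),300),key=lambda k:np.hypot(*(np.array(cv2.minAreaRect(k)[0])-xr)))
    q=cv2.boxPoints(cv2.minAreaRect(k)); q=q[np.argsort(q[:,0])]
    tip=onz(c,q[:2],.003);tail=onz(c,q[2:],.023)
    a,b=tip.mean(0)[:2],tail.mean(0)[:2];d=a-b
    return b,a,np.linalg.norm(d),np.degrees(np.arctan2(d[1],d[0])),np.linalg.norm(tip[0]-tip[1]),np.linalg.norm(tail[0]-tail[1])
def tcp():
    s=sensors.observe();w,x,y,z=s['tcp_rot'];return s,s['eef_pos'],np.array([[1-2*(y*y+z*z),2*(x*y-z*w),2*(x*z+y*w)],[2*(x*y+z*w),1-2*(x*x+z*z),2*(y*z-x*w)],[2*(x*z-y*w),2*(y*z+x*w),1-2*(x*x+y*y)]])
E
python3 - <<'E'
from h import *
T=cam('top');w=wedge(T,(360,190));print([np.round(v,4) for v in w])
foot=np.array([.5556,.0038]);d=foot-w[0];print('tail->foot',np.linalg.norm(d),np.degrees(np.arctan2(d[1],d[0])))
print('rack',onz(T,[[310,152],[355,158],[357,148]],0.0).round(3),onz(T,[[312,138],[358,145]],.1).round(3))
s,p,R=tcp();h=np.radians(w[3]);print('yaw now',np.degrees(np.arctan2(R[1,0],R[0,0])),'tilt',R[:,2].round(4))
u=np.array([np.cos(h),np.sin(h)]);tgt=w[0]-.03*u;print('tgt',tgt,'turn tool z',-(h-np.arctan2(R[1,0],R[0,0])))
dd=tgt-p[:2];print('tool x,y shift cm after turn',100*dd@u,100*dd@np.array([u[1],-u[0]]))
E
```

```text
[array([ 0.6114, -0.2135]), array([ 0.5896, -0.0957]), np.float64(0.1198), np.float64(100.4735), np.float64(0.0569), np.float64(0.0563)]
tail->foot 0.22430880061575723 104.40039291695592
rack [[ 0.697 -0.039  0.   ]
 [ 0.683 -0.146  0.   ]
 [ 0.707 -0.151  0.   ]] [[ 0.702 -0.044  0.1  ]
 [ 0.687 -0.143  0.1  ]]
yaw now 25.605005605916695 tilt [-3.e-04  7.e-04 -1.e+00]
tgt [ 0.61683825 -0.24296152] turn tool z -1.3067020121055068
tool x,y shift cm after turn 25.21010224334218 39.92921921866808
```

Call:
move_arm --fingers '[3,3,3,3,3,3,3,3,3]' --offset '[[0,0,0],[0,0,0],[0,0,0],[0,0,0],[0,0,0],[0,0,0],[0,0,0],[0,0,0],[0,0,0]]' --angular '[[0,0,-0.163],[0,0,-0.163],[0,0,-0.163],[0,0,-0.163],[0,0,-0.163],[0,0,-0.163],[0,0,-0.163],[0,0,-0.166],[0,0,0]]'

```text
time: 1.42
eef_pos: [0.2699, -0.5636, 0.2064]
tcp_rot: [-0.0, 0.64, 0.768, 0.0]
contact_force: [0.2, 0.1, -0.1]
gripper_width: 0.0298
grip_force: 0.0
```

Call:
move_arm --fingers '[3,3,3,3,3,3,3,3,3,3,3,3]' --offset '[[2.5,4,0],[2.5,4,0],[2.5,4,0],[2.5,4,0],[2.5,4,0],[2.5,4,0],[2.5,4,0],[2.5,4,0],[2.5,4,0],[2.7,4,0],[0,0,0],[0,0,0]]' --angular '[[0,0,0],[0,0,0],[0,0,0],[0,0,0],[0,0,0],[0,0,0],[0,0,0],[0,0,0],[0,0,0],[0,0,0],[0,0,0],[0,0,0]]'

```text
time: 2.92
eef_pos: [0.6173, -0.2434, 0.2062]
tcp_rot: [-0.0, 0.64, 0.768, -0.0]
contact_force: [-1.3, -0.3, -0.0]
gripper_width: 0.0302
grip_force: 0.0
```

Call:
move_arm --fingers '[3,3,3,3,3,3,3]' --offset '[[0,0,4.5],[0,0,4.5],[0,0,4.5],[0,0,4],[0,0,2],[0,0,0.6],[0,0,0]]' --angular '[[0,0,0],[0,0,0],[0,0,0],[0,0,0],[0,0,0],[0,0,0],[0,0,0]]'

```text
time: 3.8
eef_pos: [0.6182, -0.2437, 0.0067]
tcp_rot: [0.001, 0.64, 0.768, 0.0]
contact_force: [-0.4, 0.3, 0.3]
gripper_width: 0.0301
grip_force: 0.0
```

```bash
python3 - <<'E'
from h import *
s,p,R=tcp();print(p,s['contact_force'],np.degrees(np.arctan2(R[1,0],R[0,0])))
S=cam('side');W=cam('wrist')
a=cv2.resize(S['color'][190:350,270:430],(400,400),interpolation=cv2.INTER_CUBIC);b=cv2.resize(W['color'],(400,250))
b=np.vstack([b,np.zeros((150,400,3),np.uint8)])
cv2.imwrite('pics/down.png',np.hstack([a,b])[:,:,::-1])
E
```

```text
[ 0.61815894 -0.24367045  0.00672691] [-0.35301791  0.30225134  0.32890019] 100.43148452870918
```

View pics/down.png

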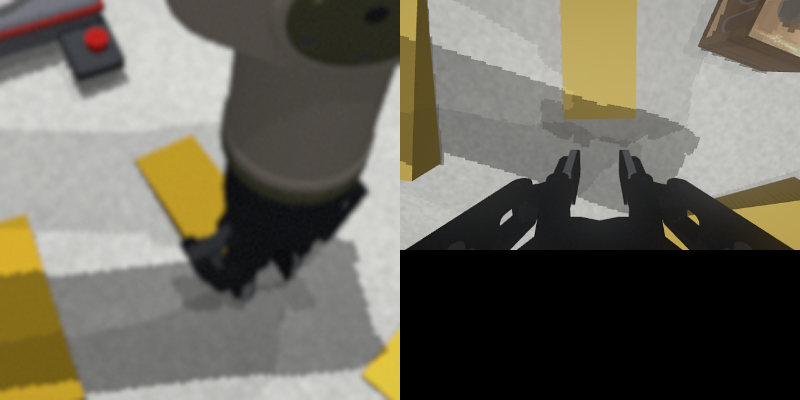

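The side crop shows the fingers down behind the tail. The wrist picture has fingers at 575 and 628 and the tail at 564–637, so they are centred and square to it. I'll push gently and turn the heading about 5° toward the foot.

Call:
move_arm --fingers '[3,3,3,3,3,3,3,3,3,3,3,3]' --offset '[[0.5,0,0],[0.5,0,0],[0.5,0,0],[0.4,0,0],[0.4,0,0],[0.4,0,0],[0.4,0,0],[0.4,0,0],[0.4,0,0],[0.4,0,0],[0.4,0,0],[0.4,0,0]]' --angular '[[0,0,0],[0,0,0],[0,0,0],[0,0,0],[0,0,-0.011],[0,0,-0.011],[0,0,-0.011],[0,0,-0.011],[0,0,-0.011],[0,0,-0.011],[0,0,-0.011],[0,0,-0.011]]'

```text
time: 5.4
eef_pos: [0.607, -0.1928, 0.0055]
tcp_rot: [-0.0, 0.605, 0.796, 0.0]
contact_force: [0.4, 0.6, 0.5]
gripper_width: 0.03
grip_force: 0.0
```

```bash
cat >> h.py <<'E'
foot=np.array([.5556,.0038])
def wr(save=None):
    s,p,R=tcp();W=cam('wrist',save);d=R[:2,0]
    print('tcp',p.round(4),'yaw',np.degrees(np.arctan2(R[1,0],R[0,0])).round(2),'F',s['contact_force'].round(1))
    for k in blobs(W,(18,90,50),(36,255,255),800):
        x,y,w,h=cv2.boundingRect(k)
        if not(x<330<x+w) or w>260: continue
        m=np.zeros((400,640),np.uint8);cv2.drawContours(m,[k],-1,1,-1)
        b=y+h; rows=[r for r in range(max(y,2)+6,b-8)]
        z=lambda r,e: np.nonzero(m[r])[0][e]
        E=[]
        for e in(0,-1):
            P=onz(W,[[z(r,e),r] for r in rows],.012)  # first pass
            E.append(P)
        # iterate the height from distance to tail
        tail=onz(W,[[np.nonzero(m[b-3])[0].mean(),b-1]],.023)[0]
        for it in range(2):
            Q=[]
            for e,P in zip((0,-1),E):
                zz=.023-np.clip((P-tail)[:,:2]@d,0,.12)/6
                Q.append(np.array([onz(W,[[z(r,e),r]],v)[0] for r,v in zip(rows,zz)]))
            E=Q
        L=[cv2.fitLine(P[:,:2].astype(np.float32),cv2.DIST_HUBER,0,.01,.01).ravel() for P in E]
        L=[l if l[:2]@d>0 else -l*[1,1,-1,-1] for l in L]
        hd=np.mean([np.arctan2(l[1],l[0]) for l in L]);u=np.array([np.cos(hd),np.sin(hd)]);n=np.array([-u[1],u[0]])
        c=np.mean([P.mean(0)[:2] for P in E],0);c0=np.mean([l[2:] for l in L],0)
        t=c0+u*((tail[:2]-c0)@u);f=foot-t
        print('head',np.degrees(hd).round(2),[np.degrees(np.arctan2(l[1],l[0])).round(1) for l in L],'width',abs((L[0][2:]-L[1][2:])@n).round(4),'tail',t.round(4),'tail-tcp along',((t-p[:2])@d).round(4),'side',((t-p[:2])@n).round(4))
        print('foot: ahead of tail',(f@u).round(4),'left of line',(f@n).round(4),'bearing',np.degrees(np.arctan2(f[1],f[0])).round(2))
    return W
E
python3 -c "
from h import *
wr('w1.png')
w=wedge(cam('top'),(350,190));print([np.round(v,4) for v in w])"
```

```text
tcp [ 0.607  -0.1928  0.0055] yaw 105.57 F [0.4 0.6 0.5]
head 101.05 [np.float64(101.2), np.float64(100.9)] width 0.0548 tail [ 0.6127 -0.2136] tail-tcp along -0.0215 side -0.0016
foot: ahead of tail 0.2243 left of line 0.0144 bearing 104.71
[array([ 0.6063, -0.1904]), array([ 0.59  , -0.0957]), np.float64(0.0961), np.float64(99.7811), np.float64(0.0573), np.float64(0.0565)]
```

View pics/w1.png

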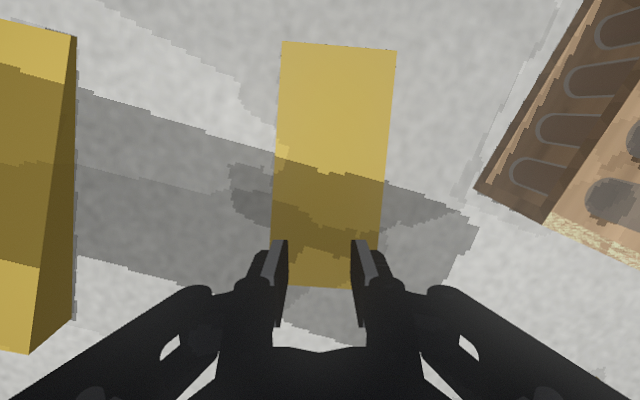

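```bash
python3 - <<'E'
from h import *
s,p,R=tcp();W=cam('wrist')
for b in(0,-.01,-.02,-.03):
    for xx in(-.011,0,.011): print(b,xx,proj(W,[p+R@[xx,-.015,b],p+R@[xx,.015,b]]).round().tolist())
print((-W['R'].T@W['t']),W['R'][2],sensors.observe()['gripper_width'])
S=cam('side');q=proj(S,[p])[0];print(q)
x,y=int(q[0]),int(q[1]);cv2.imwrite('pics/s1.png',cv2.resize(S['color'][y-50:y+50,x-60:x+60],(720,600),interpolation=cv2.INTER_CUBIC)[:,:,::-1])
E
```

```text
0 -0.011 [[293.0, 254.0], [346.0, 254.0]]
0 0 [[293.0, 236.0], [347.0, 236.0]]
0 0.011 [[292.0, 217.0], [347.0, 217.0]]
-0.01 -0.011 [[292.0, 262.0], [348.0, 262.0]]
-0.01 0 [[291.0, 243.0], [348.0, 243.0]]
-0.01 0.011 [[291.0, 224.0], [349.0, 224.0]]
-0.02 -0.011 [[290.0, 271.0], [349.0, 271.0]]
-0.02 0 [[290.0, 251.0], [350.0, 251.0]]
-0.02 0.011 [[289.0, 231.0], [351.0, 231.0]]
-0.03 -0.011 [[288.0, 282.0], [351.0, 282.0]]
-0.03 0 [[288.0, 261.0], [352.0, 261.0]]
-0.03 0.011 [[287.0, 239.0], [353.0, 239.0]]
[ 0.58806779 -0.12605808  0.17207618] [ 0.07414398 -0.26485691 -0.96143304] 0.02978013822247525
[358.36143633 285.65433535]
```

View pics/s1.png

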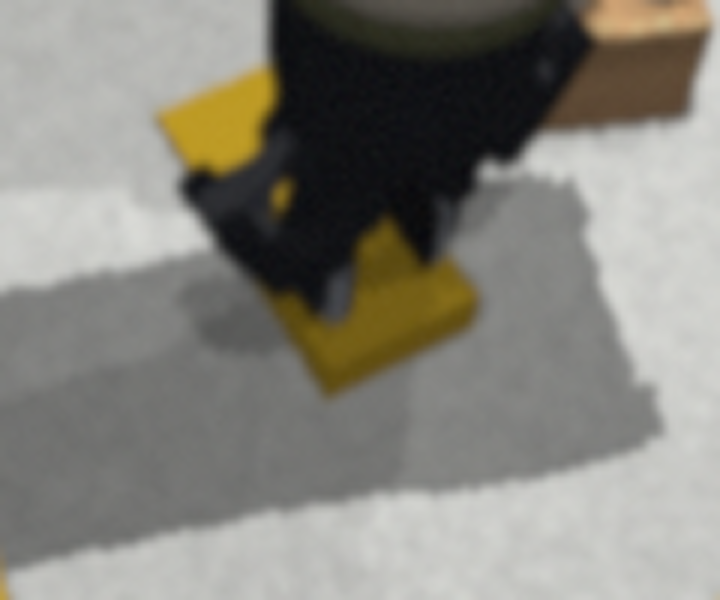

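The picture shows the fingertips riding over the wedge top. At this opening they stand well above the TCP, and the wedge has not moved. I'll lift, go back, shut the fingers and come down again, watching the force.

Call:
move_arm --fingers '[3,3,3,3,0,0,0,0,0,0,0]' --offset '[[0,0,-2],[0,0,-1.5],[-2.6,0,0],[-2.6,0,0],[0,0,0],[0,0,0],[0,0,0],[0,0,0],[0,0,0],[0,0,0],[0,0,0]]' --angular '[[0,0,0],[0,0,0.085],[0,0,0],[0,0,0],[0,0,0],[0,0,0],[0,0,0],[0,0,0],[0,0,0],[0,0,0],[0,0,0]]'

```text
time: 6.98
eef_pos: [0.6166, -0.2442, 0.0405]
tcp_rot: [-0.0, 0.638, 0.77, 0.0]
contact_force: [-0.2, -0.0, 0.5]
gripper_width: -0.0002
grip_force: 0.0
```

Call:
move_arm --fingers '[0,0,0,0,0,0,0]' --offset '[[0,0,0.8],[0,0,0.8],[0,0,0.6],[0,0,0.5],[0,0,0.3],[0,0,0.2],[0,0,0]]' --angular '[[0,0,0],[0,0,0],[0,0,0],[0,0,0],[0,0,0],[0,0,0],[0,0,0]]'

```text
time: 7.85
eef_pos: [0.6167, -0.2442, 0.0085]
tcp_rot: [-0.0, 0.638, 0.77, 0.0]
contact_force: [0.3, -0.4, -0.5]
gripper_width: 0.0001
grip_force: 0.0
```

```bash
python3 - <<'E'
from h import *
W=wr('w2.png');s,p,R=tcp()
print(proj(W,[p,p+R@[.011,0,0],p+R@[.011,0,-.01],p+R@[.011,0,-.02]]).round())
w=wedge(cam('top'),(360,190));print([np.round(v,4) for v in w])
S=cam('side');q=proj(S,[p])[0];x,y=map(int,q);print(q)
a=cv2.resize(S['color'][y-50:y+50,x-50:x+50],(375,375),interpolation=cv2.INTER_CUBIC);b=cv2.resize(W['color'][80:320,180:452],(425,375))
cv2.imwrite('pics/s2.png',np.hstack([a,b])[:,:,::-1])
E
```

```text
tcp [ 0.6167 -0.2442  0.0085] yaw 100.66 F [ 0.3 -0.4 -0.5]
head 101.01 [np.float64(101.0), np.float64(101.0)] width 0.0549 tail [ 0.6127 -0.2133] tail-tcp along 0.0311 side -0.002
foot: ahead of tail 0.224 left of line 0.0146 bearing 104.75
[[320. 236.]
 [320. 217.]
 [320. 224.]
 [320. 231.]]
[array([ 0.6114, -0.2133]), array([ 0.5886, -0.0957]), np.float64(0.1198), np.float64(100.9503), np.float64(0.0585), np.float64(0.0579)]
[372.68321    307.62531951]
```

View pics/s2.png

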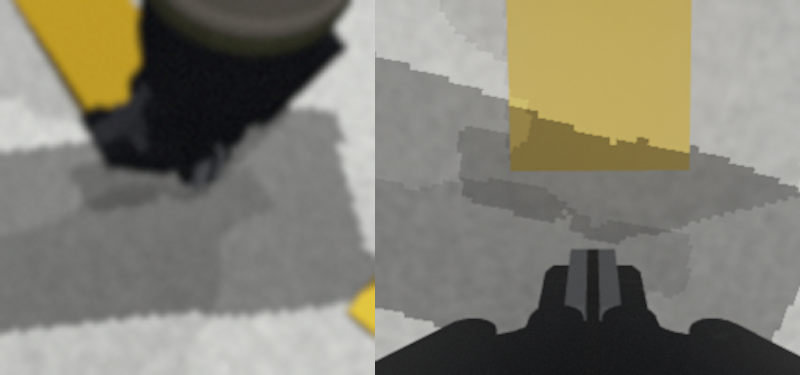

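The shut fingers are centred behind the tail, with tips at row 240. In case the real tip height differs from the TCP reading, I'll feel for the bench in small steps.

Call:
move_arm --fingers '[0,0,0,0,0]' --offset '[[0,0,0.2],[0,0,0.15],[0,0,0.15],[0,0,0.1],[0,0,0]]' --angular '[[0,0,0],[0,0,0],[0,0,0],[0,0,0],[0,0,0]]'

```text
time: 8.62
eef_pos: [0.6166, -0.2442, 0.0024]
tcp_rot: [-0.0, 0.638, 0.77, 0.0]
contact_force: [0.0, -0.8, -0.3]
gripper_width: -0.0001
grip_force: 0.0
```

Call:
move_arm --fingers '[0,0,0,0,0,0,0,0,0]' --offset '[[0.5,0,0],[0.5,0,0],[0.5,0,0],[0.5,0,0],[0.4,0,0],[0.4,0,0],[0.4,0,0],[0.4,0,0],[0.2,0,0]]' --angular '[[0,0,0],[0,0,0],[0,0,0],[0,0,0],[0,0,0],[0,0,0],[0,0,0],[0,0,0],[0,0,0]]'

```text
time: 9.75
eef_pos: [0.6096, -0.2065, 0.0025]
tcp_rot: [-0.0, 0.638, 0.77, 0.0]
contact_force: [0.6, -0.1, -0.2]
gripper_width: -0.0002
grip_force: 0.0
```

```bash
python3 -c "
from h import *
wr('w3.png')
w=wedge(cam('top'),(355,190));print([np.round(v,4) for v in w])"
```

```text
tcp [ 0.6096 -0.2065  0.0025] yaw 100.67 F [ 0.6 -0.1 -0.2]
head 101.04 [np.float64(101.0), np.float64(101.0)] width 0.0549 tail [ 0.6128 -0.2132] tail-tcp along -0.0072 side -0.0018
foot: ahead of tail 0.224 left of line 0.0145 bearing 104.75
[array([ 0.6089, -0.2029]), array([ 0.59  , -0.0957]), np.float64(0.1088), np.float64(99.9937), np.float64(0.0582), np.float64(0.0575)]
```

```bash
python3 - <<'E'
from h import *
s,p,R=tcp();W=cam('wrist');S=cam('side')
t=np.array([.6128,-.2132,0])
def mark(c,pts,x,y,w,h,W_,H_):
    im=cv2.resize(c['color'][y:y+h,x:x+w],(W_,H_),interpolation=cv2.INTER_CUBIC)
    for P,col in pts:
        q=(proj(c,[P])[0]-[x,y]+.5)*[W_/w,H_/h]
        cv2.drawMarker(im,tuple(int(v) for v in q),col,cv2.MARKER_CROSS,9,1)
    return im
pts=[(p,(255,0,0)),(p+[0,0,.02],(0,255,0)),(t+[0,0,.023],(255,0,255)),(t,(0,255,255))]
q=proj(S,[p])[0].astype(int)
a=mark(S,pts,q[0]-32,q[1]-40,64,80,400,500);b=mark(W,pts,240,160,160,200,400,500)
cv2.imwrite('pics/s3.png',np.hstack([a,b])[:,:,::-1])
E
```

```text
(no output)
```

View pics/s3.png

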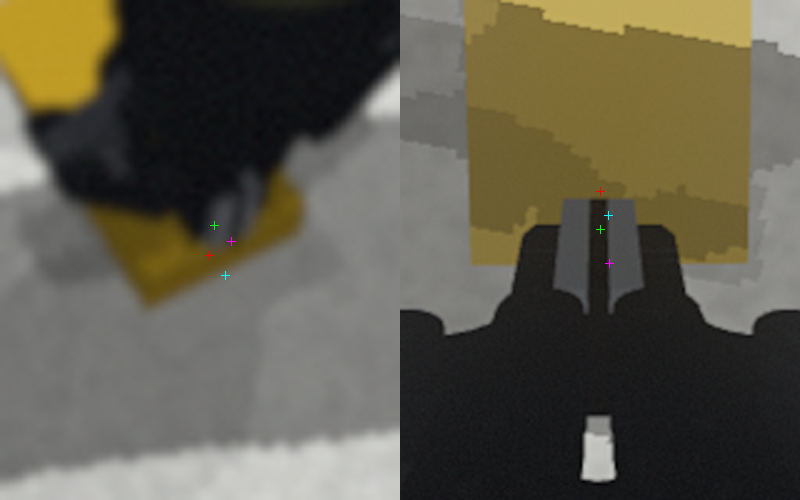

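The markers show the visible fingertips standing about 20 mm above the reported TCP (between the green cross and the wedge's top), so they slide over the 23 mm tail. I'll go back and feel downward for the bench.

Call:
move_arm --fingers '[0,0,0,0,0,0,0,0,0,0]' --offset '[[-1,0,-0.3],[-1,0,0],[-1,0,0],[-0.3,0,0],[0,0,0.4],[0,0,0.4],[0,0,0.3],[0,0,0.2],[0,0,0.2],[0,0,0]]' --angular '[[0,0,0],[0,0,0],[0,0,0],[0,0,0],[0,0,0],[0,0,0],[0,0,0],[0,0,0],[0,0,0],[0,0,0]]'

```text
time: 11.2
eef_pos: [0.6157, -0.2392, -0.0096]
tcp_rot: [-0.0, 0.638, 0.77, -0.0]
contact_force: [-0.0, 0.7, -0.2]
gripper_width: 0.0004
grip_force: 0.0
```

Call:
move_arm --fingers '[0,0,0,0]' --offset '[[0,0,0.15],[0,0,0.15],[0,0,0.1],[0,0,0]]' --angular '[[0,0,0],[0,0,0],[0,0,0],[0,0,0]]'

```text
time: 11.7
eef_pos: [0.6156, -0.2393, -0.0136]
tcp_rot: [-0.0, 0.638, 0.77, 0.0]
contact_force: [-0.7, -1.3, 0.4]
gripper_width: -0.0001
grip_force: 0.0
```

Call:
move_arm --fingers '[3,3,3,3,3,3,3,3,3,3,3,3]' --offset '[[0,0.2,0],[0,0,0],[0.5,0,0],[0.5,0,0],[0.4,0,0],[0.3,0,0],[0.3,0,0],[0.3,0,0],[0.3,0,0],[0.3,0,0],[0.3,0,0],[0.3,0,0]]' --angular '[[0,0,0],[0,0,0],[0,0,0],[0,0,0],[0,0,0],[0,0,0],[0,0,0],[0,0,-0.008],[0,0,-0.008],[0,0,-0.008],[0,0,-0.008],[0,0,-0.008]]'

```text
time: 13.2
eef_pos: [0.611, -0.2044, -0.0134]
tcp_rot: [0.0, 0.623, 0.783, 0.0]
contact_force: [0.9, -1.9, -0.3]
gripper_width: 0.0301
grip_force: 0.4
```

```bash
python3 -c "
from h import *
wr()
w=wedge(cam('top'),(355,190));print([np.round(v,4) for v in w])"
```

```text
tcp [ 0.611  -0.2044 -0.0134] yaw 102.98 F [ 0.9 -1.9 -0.3]
head 102.94 [np.float64(102.9), np.float64(102.9)] width 0.0549 tail [ 0.6084 -0.1944] tail-tcp along 0.0104 side 0.0003
foot: ahead of tail 0.205 left of line 0.0071 bearing 104.93
[array([ 0.6071, -0.1934]), array([ 0.5804, -0.0771]), np.float64(0.1193), np.float64(102.9446), np.float64(0.0581), np.float64(0.0575)]
```

The wedge now moves and follows the tool. I keep pushing and trim the heading.

Call:
move_arm --fingers '[3,3,3,3,3,3,3,3,3,3,3,3]' --offset '[[0.3,0,0],[0.4,0,0],[0.4,0,0],[0.4,0,0],[0.4,0,0],[0.4,0,0],[0.4,0,0],[0.4,0,0],[0.4,0,0],[0.4,0,0],[0.4,0,0],[0.4,0,0]]' --angular '[[0,0,-0.006],[0,0,-0.006],[0,0,-0.006],[0,0,-0.006],[0,0,-0.006],[0,0,-0.006],[0,0,-0.006],[0,0,-0.006],[0,0,0],[0,0,0],[0,0,0],[0,0,0]]'

```text
time: 14.8
eef_pos: [0.599, -0.1588, -0.0135]
tcp_rot: [-0.0, 0.604, 0.797, 0.0]
contact_force: [0.2, -0.2, -0.3]
gripper_width: 0.03
grip_force: 0.2
```

```bash
python3 -c "
from h import *
wr()
w=wedge(cam('top'),(340,195));print([np.round(v,4) for v in w])"
```

```text
tcp [ 0.599  -0.1588 -0.0135] yaw 105.7 F [ 0.2 -0.2 -0.3]
head 105.68 [np.float64(105.7), np.float64(105.7)] width 0.055 tail [ 0.5961 -0.1489] tail-tcp along 0.0104 side 0.0001
foot: ahead of tail 0.1579 left of line -0.0023 bearing 104.84
[array([ 0.5931, -0.1425]), array([ 0.5624, -0.0326]), np.float64(0.1141), np.float64(105.6222), np.float64(0.058), np.float64(0.0573)]
```

Call:
move_arm --fingers '[3,3,3,3,3,3,3,3,3,3,3,3]' --offset '[[0.3,0,0],[0.4,0,0],[0.4,0,0],[0.4,0,0],[0.4,0,0],[0.4,0,0],[0.4,0,0],[0.4,0,0],[0.4,0,0],[0.4,0,0],[0.4,0,0],[0.4,0,0]]' --angular '[[0,0,0.004],[0,0,0.004],[0,0,0.004],[0,0,0.004],[0,0,0.004],[0,0,0],[0,0,0],[0,0,0],[0,0,0],[0,0,0],[0,0,0],[0,0,0]]'

```text
time: 16.4
eef_pos: [0.587, -0.1134, -0.0135]
tcp_rot: [0.0, 0.612, 0.791, 0.0]
contact_force: [0.5, -0.7, 0.7]
gripper_width: 0.0301
grip_force: 0.5
```

```bash
cat >> h.py <<'E'
def red(T,S):
    out=[]
    for c in(T,S):
        q=proj(c,[[.5565,.003,.048]])[0].astype(int);x,y=q-10
        m=cv2.inRange(cv2.cvtColor(c['color'],cv2.COLOR_RGB2HSV)[y:y+20,x:x+20],(0,120,60),(9,255,255))
        k=max(cv2.findContours(m,0,2)[0],key=cv2.contourArea,default=None)
        if k is None: out.append(None);continue
        M=cv2.moments(k);out.append([M['m10']/M['m00']+x,M['m01']/M['m00']+y])
    print('red',np.round(out[0],1) if out[0] else None,np.round(out[1],1) if out[1] else None)
    if all(out): print(tri(T,[out[0]],S,[out[1]]).round(4))
E
python3 -c "
from h import *
wr('w5.png');T=cam('top','t5.png');S=cam('side','s5.png');red(T,S)"
```

```text
tcp [ 0.587  -0.1134 -0.0135] yaw 104.55 F [ 0.5 -0.7  0.7]
head 104.46 [np.float64(104.4), np.float64(104.5)] width 0.0549 tail [ 0.5843 -0.1034] tail-tcp along 0.0104 side 0.0001
foot: ahead of tail 0.111 left of line 0.0011 bearing 105.0
red [291.1 207.1] [308.2 205.4]
[[0.5584 0.0024 0.0432 0.0007]]
```

Call:
move_arm --fingers '[3,3,3,3,3,3,3,3,3,3]' --offset '[[0.3,0,0],[0.3,0,0],[0.3,0,0],[0.3,0,0],[0.3,0,0],[0.3,0,0],[0.3,0,0],[0.3,0,0],[0.3,0,0],[0.3,0,0]]' --angular '[[0,0,0],[0,0,0],[0,0,0],[0,0,0],[0,0,0],[0,0,0],[0,0,0],[0,0,0],[0,0,0],[0,0,0]]'

```text
time: 17.8
eef_pos: [0.5794, -0.0844, -0.0135]
tcp_rot: [-0.0, 0.612, 0.791, 0.0]
contact_force: [0.6, -3.6, -1.4]
gripper_width: 0.0299
grip_force: 2.0
```

```bash
python3 -c "
from h import *
wr();T=cam('top');S=cam('side');red(T,S)"
```

```text
tcp [ 0.5794 -0.0844 -0.0135] yaw 104.56 F [ 0.6 -3.6 -1.4]
head 83.6 [np.float32(62.6), np.float64(104.6)] width 0.0334 tail [ 0.5676 -0.0732] tail-tcp along 0.0138 side 0.0129
foot: ahead of tail 0.0751 left of line 0.0205 bearing 98.88
red [290.8 207.3] [306.4 203.8]
[[0.5558 0.003  0.0495 0.0031]]
```

Call:
move_arm --fingers '[3,3,3,3,3,3,3]' --offset '[[0.2,0,0],[0.2,0,0],[0.2,0,0],[0.2,0,0],[0.2,0,0],[0.2,0,0],[0.2,0,0]]' --angular '[[0,0,0],[0,0,0],[0,0,0],[0,0,0],[0,0,0],[0,0,0],[0,0,0]]'

```text
time: 18.82
eef_pos: [0.5759, -0.0711, -0.0135]
tcp_rot: [0.0, 0.612, 0.791, -0.0]
contact_force: [0.9, -4.1, -2.2]
gripper_width: 0.0298
grip_force: 2.3
```

Call:
move_arm --fingers '[3,3]' --offset '[[0.2,0,0],[0.1,0,0]]' --angular '[[0,0,0],[0,0,0]]'

```text
time: 19.08
eef_pos: [0.5753, -0.069, -0.0135]
tcp_rot: [0.0, 0.612, 0.791, -0.0]
contact_force: [1.8, -6.5, -2.9]
gripper_width: 0.03
grip_force: 3.3
```

```bash
python3 -c "
from h import *
s,p,R=tcp();print(p,s['contact_force']);print('foot ahead of tail',(foot-p[:2])@R[:2,0]-.0104)
T=cam('top');S=cam('side');red(T,S)"
```

```text
[ 0.57528667 -0.06900072 -0.01347911] [ 1.77033707 -6.48722003 -2.94099797]
foot ahead of tail 0.06501123200468348
red [290.3 207.5] [304.4 203.4]
[[0.5535 0.0039 0.0512 0.0066]]
```

Call:
move_arm --fingers '[3,3]' --offset '[[0.1,0,0],[0,0,0]]' --angular '[[0,0,0],[0,0,0]]'

```text
time: 19.42
eef_pos: [0.575, -0.0683, -0.0135]
tcp_rot: [0.0, 0.612, 0.791, -0.0]
contact_force: [2.2, -6.1, -1.8]
gripper_width: 0.0301
grip_force: 3.2
```

Call:
move_arm --fingers '[3,3]' --offset '[[0.1,0,0],[0,0,0]]' --angular '[[0,0,0],[0,0,0]]'

```text
time: 19.68
eef_pos: [0.5748, -0.0676, -0.0135]
tcp_rot: [0.001, 0.612, 0.791, -0.0]
contact_force: [2.0, -6.8, -2.2]
gripper_width: 0.0298
grip_force: 3.6
```

```bash
python3 - <<'E'
from h import *
T=cam('top');S=cam('side','s7.png');red(T,S)
s,p,R=tcp();print(p,s['contact_force'])
# sampler tilt: base motion vs first pictures (grey-flow of top and side features)
for n,c in(('top',T),('side',S)):
    a=cv2.cvtColor(cv2.imread(f'pics/{n}0.png'),cv2.COLOR_BGR2GRAY);b=cv2.cvtColor(c['color'],cv2.COLOR_RGB2GRAY)
    m=np.zeros_like(a); 
    (x,y,w,h)=(180,200,100,105) if n=='top' else (185,100,105,110)
    m[y:y+h,x:x+w]=255
    g=cv2.goodFeaturesToTrack(a,60,.05,5,mask=m);q,st,e=cv2.calcOpticalFlowPyrLK(a,b,g,None,winSize=(13,13))
    d=(q-g).reshape(-1,2)[st.ravel()==1];print(n,len(d),np.median(d,0),np.percentile(d,[10,90],0).round(2).tolist())
print(sensors.observe()['contact_force'])
# expected displacement if sampler rotates 0.045 rad about horizontal axis through other two feet
E
```

```text
red [290.3 207.6] [304.1 203.4]
[[0.553  0.0039 0.0515 0.007 ]]
[ 0.5748246  -0.06766177 -0.01350337] [ 2.70185329 -6.29775212 -2.32179544]
top 60 [-1.4823914  1.6783066] [[-2.01, 1.26], [-1.16, 2.07]]
side 51 [-1.6142426  -0.26593018] [[-2.67, -93.22], [32.5, 1.49]]
[ 2.70185329 -6.29775212 -2.32179544]
```

Call:
move_arm --fingers '[3,3]' --offset '[[0.1,0,0],[0.1,0,0]]' --angular '[[0,0,0],[0,0,0]]'

```text
time: 20.02
eef_pos: [0.5745, -0.0666, -0.0135]
tcp_rot: [0.001, 0.613, 0.79, -0.001]
contact_force: [2.9, -9.6, -2.6]
gripper_width: 0.0301
grip_force: 5.0
```

```bash
cat > lev.py <<'E'
from h import *
T=cam('top');S=cam('side');s,p,R=tcp();print(p.round(4),s['contact_force'].round(1))
a=cv2.cvtColor(cv2.imread('pics/top0.png'),cv2.COLOR_BGR2GRAY);b=cv2.cvtColor(T['color'],cv2.COLOR_RGB2GRAY)
m=np.zeros_like(a);m[203:305,180:278]=255
g=cv2.goodFeaturesToTrack(a,80,.03,4,mask=m);q,st,e=cv2.calcOpticalFlowPyrLK(a,b,g,None,winSize=(13,13));ok=(st.ravel()==1);g=g.reshape(-1,2)[ok];q=q.reshape(-1,2)[ok]
# base-edge (z=.07) flow near outline, tube/plate flow near the centre
e=[]
for th in(.035,.04,.045,.05):
    ang=np.radians(5.5);x=np.array([np.cos(ang),np.sin(ang),0]);y=np.array([-x[1],x[0],0])
    ax=(x+y)/2**.5; c=np.array([.459,.112,0]);Rm=cv2.Rodrigues(ax*-th)[0] # away from red corner
    pr=[]
    for z in(.07,.084,.12): 
        X=c+[0,0,z]; pr.append((proj(T,[c+Rm@(X-c)])-proj(T,[X]))[0].round(2).tolist())
    print(th,pr)
cen=proj(T,[[.459,.112,.084]])[0];r=np.hypot(*(g-cen).T)
for lo,hi in((0,30),(30,42),(42,80)):
    k=(r>=lo)&(r<hi);print(lo,hi,k.sum(),np.median((q-g)[k],0).round(2))
red(T,S);print(sensors.observe()['contact_force'].round(1))
E
python3 lev.py
```

```text
[ 0.5744 -0.0664 -0.0135] [ 2.8 -9.3 -3.2]
0.035 [[-0.73, 0.88], [-0.89, 1.07], [-1.32, 1.58]]
0.04 [[-0.84, 1.0], [-1.02, 1.22], [-1.51, 1.8]]
0.045 [[-0.94, 1.13], [-1.15, 1.37], [-1.7, 2.03]]
0.05 [[-1.05, 1.25], [-1.27, 1.52], [-1.89, 2.26]]
0 30 15 [-1.39  1.85]
30 42 55 [-1.51  1.67]
42 80 10 [-1.5  1.4]
red [290.3 207.5] [299.3 193.5]
[[0.5459 0.0024 0.089  0.0111]]
[ 2.8 -9.3 -3.2]
```

The resistance is past 8 N and the tilt flow matches level. I back off straight, then rise.

Call:
move_arm --fingers '[3,3,3,3,3,3,3,3,3,3,3,3]' --offset '[[-0.3,0,0],[-0.6,0,0],[-1,0,0],[-1.5,0,0],[-2,0,0],[-2,0,-1],[-1,0,-3],[0,0,-4],[0,0,-4],[-3,0,-4],[-4,0,-2],[-4,0,0]]' --angular '[[0,0,0],[0,0,0],[0,0,0],[0,0,0],[0,0,0],[0,0,0],[0,0,0],[0,0,0],[0,0,0],[0,0,0],[0,0,0],[0,0,0]]'

```text
time: 21.62
eef_pos: [0.6244, -0.2549, 0.1704]
tcp_rot: [0.003, 0.612, 0.791, 0.001]
contact_force: [0.8, -0.2, -1.3]
gripper_width: 0.0299
grip_force: 0.0
```

```bash
python3 lev.py; python3 - <<'E'
from h import *
T=cam('top');S=cam('side')
k=[k for k in blobs(T,(20,110,60),(35,255,255),100)]
for q in k: print(cv2.boundingRect(q),cv2.minAreaRect(q))
a=cv2.resize(T['color'][115:315,180:400],(440,400),interpolation=cv2.INTER_CUBIC);b=cv2.resize(S['color'][90:290,195:375],(360,400),interpolation=cv2.INTER_CUBIC)
cv2.imwrite('pics/end.png',np.hstack([a,b])[:,:,::-1])
E
```

```text
[ 0.6221 -0.2602  0.167 ] [-0.8 -0.1 -0.5]
0.035 [[-0.73, 0.88], [-0.89, 1.07], [-1.32, 1.58]]
0.04 [[-0.84, 1.0], [-1.02, 1.22], [-1.51, 1.8]]
0.045 [[-0.94, 1.13], [-1.15, 1.37], [-1.7, 2.03]]
0.05 [[-1.05, 1.25], [-1.27, 1.52], [-1.89, 2.26]]
0 30 15 [-1.37  1.9 ]
30 42 55 [-1.58  1.64]
42 80 10 [-1.2   1.44]
red [290.4 207.6] [307. 203.]
[[0.5563 0.0037 0.0508 0.0007]]
[-0.8 -0.1 -0.5]
(348, 247, 76, 37) ((385.2758483886719, 265.1896667480469), (34.11749267578125, 74.1659164428711), 86.633544921875)
(282, 192, 39, 28) ((301.2978210449219, 207.6420135498047), (24.997323989868164, 33.14139938354492), 74.57783508300781)
(396, 88, 41, 52) ((418.88372802734375, 113.5084457397461), (41.715599060058594, 31.11824607849121), 62.650123596191406)
```

View pics/end.png

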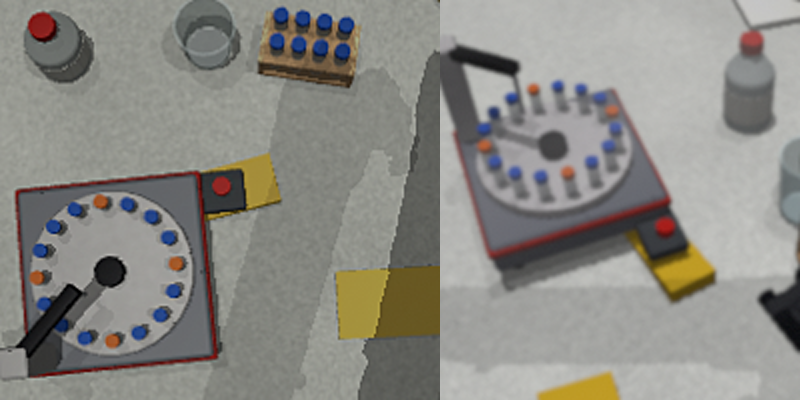

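The picture shows the wedge in under the bracket, with the foot on its centre line. The red top is up about 7.6 mm from just before contact (0.0432 to 0.0508 m) and the other things stand untouched. I let it settle and hand in.

Call:
move_arm --fingers '[3,3,3,3,3,3,3,3]' --offset '[[0,0,-2],[0,0,-2],[0,0,0],[0,0,0],[0,0,0],[0,0,0],[0,0,0],[0,0,0]]' --angular '[[0,0,0],[0,0,0],[0,0,0],[0,0,0],[0,0,0],[0,0,0],[0,0,0],[0,0,0]]'

```text
time: 22.82
eef_pos: [0.623, -0.2521, 0.2064]
tcp_rot: [-0.0, 0.612, 0.791, 0.0]
contact_force: [0.5, -0.3, -0.0]
gripper_width: 0.0295
grip_force: 0.0
```

```bash
python3 -c "
from h import *
red(cam('top'),cam('side'));print(job.finish_job())"
```

```text
red [290.4 207.6] [307.2 203.2]
[[5.565e-01 3.700e-03 4.980e-02 5.000e-04]]
the job is handed in; nothing more can be done
None
```

The wedge is pushed in under the red foot until resistance passed 8 N (about 10 N at the end) and the job is handed in with the arm clear; the camera images show the autosampler level, but I inferred the rear foot being down from force and tilt, not by seeing it.

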